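# Load the drying hood and hold its lid half open

## Robot

A 6-joint arm with a two-finger parallel gripper is mounted at the origin on a cart in front of the work surface, level with it; the furniture and walls round the work are solid. World frame = base frame: x ahead of the robot, y to its left, z up, the work surface at z = 0. Lengths are in m, angles in rad, forces in N, time in s.
With the tool pointing down it reaches from about 0.3 to 0.875 m from the base axis. Payload 6.4 kg.
Tool frame: the origin (TCP) lies midway between the tips of the shut fingers; the grasp point (between the pads) lies 19 mm behind it (robot.grip_depth is the distance from the TCP to the grasp point, in m); z points along the fingers, y is the direction in which the jaws open and shut (so a half turn about z gives the same grasp; the last joint's range is limited). The gripper opens to 85 mm and grips with 20 to 120 N. Pads are 22 mm wide; open, the fingers measure 114 mm over their backs; the gripper's body (76 mm by 85 mm) begins 54 mm behind the grasp point. The pads swing forward as they close: fully open they stand 13 mm farther back than shut.
Start: joints at [0.967, 0.181, 1.607, -0, 1.354, -0.206], TCP at [0.223, 0.53, 0.231] pointing down, gripper open.
Joint ranges: [-2.99, 2.99], [-0.89, 2.07], [0.3, 2.58], [-1.14, 4.28], [0, 2.63], [-3.12, 3.12]. Speed limits (rad/s): [2.57, 2.57, 3.01, 3.14, 3.14, 3.14].

## Interface

Orientations are given as a 3x3 rotation matrix whose columns are the frame's x, y, z axes.
In Python, from cell import robot gives the robot as it stands.
- The arm moves only by the tool move_arm, never from a script. Its argument "increments" is a list of rows, each an object with "slide": the shift along the tool's x, y, z in mm, a list of three; "angular": the turn, a rotation vector about the tool's x, y, z in degrees, a list of three; "fingers": the gripper's target within -1 to 1 (fully open at 1, half-way at 0, shut at -1). A call has 1 to 12 rows; each row is the pose to reach, as a shift and turn from the pose measured when the call began, along the tool's axes at that moment; what a row does not reach only later rows make up. A row lasts 1/8 s, in which the tool goes at most 62.5 mm and 10.7 degrees, less where a joint would pass 70% of its speed; a pose out of reach is approached as far as the arm can. A call with a gripper value outside its range is refused whole. The fingers move at their own pace and stop on an object; "force" is the grip in N (left out, the last holds). Time passes only in rows, so rows that repeat a pose let the fingers close. It gives the time, the measured TCP pose, the force and the opening at its end, in the units of the state.
- robot.read_state(): the state, without advancing time (a new reading comes with each control period).
- robot.get_image(name): name is "side" or "top" or "wrist"; returns a dict with "frame" (384x512x3 uint8, blue, green, red), "vertical_fov" (degrees; the focal length in pixels is half the picture's height over the tangent of half this angle, whatever the lens; pixels are square), "cx", "cy" (the principal point, pixels), "R" (3x3) and "t" (3): a world point X has camera coordinates R X + t; the wrist camera has in their place "mount" (4x4, takes a point from camera to tool coordinates, whose origin is the TCP and whose axes are the flange's). Camera axes: x right, y down, z forward; pixel columns grow to the right and rows downward; lengths in m; the calibration is good to about 2 mm. A picture is of the moment at which its call begins: read the wrist's pose just before it. There is no depth.
- robot.hand_in(): hands the job in, once; it reports no verdict.
The state is a dict: "time": time; "joints": joint angles; "qvel": joint speeds; "effort": joint torques, N m; "tool_pos": TCP position; "orientation": TCP orientation; "ft_force": force on the tool from outside, world axes, zero at the start; "ft_torque": the same for the moment, N m; "gripper_width": finger opening in m.
Only numpy, scipy, OpenCV 4.12 (cv2) and the standard library are available. Lean on these libraries where they do the work, as an engineer would, in place of code of your own. Each camera call takes 0.05 s, during which the arm holds its last target.

## Task

Take the loaded tray by its upright wooden grip and, with the hood's lid still shut, slide it through the front opening until it is fully home against the back of the drying hood, with the silver cuff and the brass tube still in it. Then lift the hood's lid by its wooden handle and hold it open at 45 degrees, so that I can look at the work: the lid falls shut if it is let go, so finish while still holding it by the handle, at rest. Leave the other things on the bench where they are.

Things in the scene. Friction and masses are not known exactly. Their poses are not given: they have to be found in the camera images.
- hood: grey sheet-metal drying hood, 128 (its x) x 124 (y) mm, on a fixed base plate with its flat top 20 mm above the worktop; lid top at 128 mm. Origin: on the worktop under the hood's centre; z up. The plate, 160 mm wide, runs on in front as an apron to x = -244 mm. Inside of the back wall: x = +56 mm. On the +y side a wire scale stands 70 mm above the hinge, ticks each 15 degrees, the longest at 45
- hood_mouth (a point): middle of the tray opening in the hood's -x face, at hood x = -64 mm, 30 mm above the worktop. The opening is 108 wide x 56 mm high from the base plate up; the tray slides in along the hood's +x on the base plate. Two steel wings 44 mm high beside it flare outwards, to about 130 mm apart at hood x = -93 mm
- lid (a joint): angle of the hood's lid, rad: 0 shut, grows as the handle end rises, stop at 1.31 (75 degrees). Free-swinging: the lid (136 x 124 x 6 mm plate, about 0.25 kg) falls shut from every angle. The hinge axis lies along the hood's y through x = +68, z = 124 mm in the hood's frame; the plate reaches from there towards the hood's -x
- lid_handle (a point): centre of the lid's handle: dark wooden cross-bar, 18 mm diameter, 36 mm long along the hood's y, flat ends, held 35 mm above the lid plate by one 10 mm stem under its middle; 116 mm from the hinge towards -x and 39 mm above the hinge plane (163 mm above the worktop when shut). Pinched by its ends it can turn between the fingers as the lid swings
- tray: aluminium tray 120 (x) x 100 (y) x 20 mm, walls and floor 3 mm, about 0.3 kg, standing loose on the hood's apron; origin: centre of its underside, z up, +x is the end that goes into the hood first, the grip stands at -x. When home, its axes are parallel with the hood's
- tray_grip (a point): point on the tray's upright dark wooden grip, a block 26 (x) x 16 (y) mm, from 8 to 52 mm above the tray's underside, 130 mm from the tray's origin towards -x (70 mm ahead of the tray's wall, on a flat arm 20 mm wide whose top is 12.5 mm high); this point is 35 mm above the tray's underside and may lie beyond the apron's end
- tray_rear (a point): middle of the outside of the tray's leading (+x) wall, 60 mm from its origin, 10 mm up; home it touches the hood's back wall, at hood x = +56 mm
- silver_cuff: open silver bracelet 44 x 54 x 12 mm lying in the tray; origin: centre of its underside
- brass_tube: brass tube of 8 mm diameter, 50 mm long along its y, lying in the tray; origin: under its middle
- chasing_hammer: small hammer with a wooden handle, 214 x 64 x 26 mm, bystander
- shears: black-handled shears, 204 x 78 x 11 mm, bystander
- flux_jar: round jar with a screw lid, 58 mm diameter, 50 mm high, bystander
- pliers_1: small pliers, 131 x 58 x 10 mm, bystander
- spool: thread spool, 38 mm diameter, 45 mm high, bystander
- tape_roll: roll of tape lying flat, 86 mm diameter, 24 mm high, bystander

How it is judged:
By the outcome, as a careful person would: the job done as asked, in the order asked, and still so for the second after the job is handed in, while the arm keeps its last pose, push and grip.
It also fails if it takes over 48 s, if anything falls off the work surface, if the arm or the gripper's body presses on something with over 40 N, if the wrist force passes 120 N, or if a joint passes its speed limit or range.

## Working session

There is one attempt and no reset: what is moved stays moved. The work goes in short steps, Python scripts to look and compute and a tool call to move; the robot and the scene stay as the last step left them, time stands still between calls to the robot, and variables do not carry over. Pictures are saved under pics/ and viewed, and the job is handed in when it is done.

Besides the shell and the picture viewer there is one more tool, called after ">>>" by a JSON object that holds its "fn" and its "kwargs", one argument or row to a line. move_arm: Moves the arm, as the interface text tells. Its arguments: {"type":"object","properties":{"increments":{"type":"array","items":{"type":"object","properties":{"slide":{"type":"array","items":{"type":"number"}},"angular":{"type":"array","items":{"type":"number"}},"fingers":{"type":"number"}}}},"force":{"type":"number"}},"required":["increments"]}

```bash
ls; mkdir -p pics; python3 - <<'E'
from cell import robot
import cv2,numpy as np
np.set_printoptions(precision=4,suppress=True)
s=robot.read_state();print({k:np.round(v,4) for k,v in s.items()})
import pickle
d={}
for n in("side","top","wrist"):
    i=robot.get_image(n);d[n]=i;cv2.imwrite(f"pics/{n}0.png",i["frame"]);print(n,{k:v for k,v in i.items() if k!="frame"})
pickle.dump((s,d),open("d0.pkl","wb"))
E
```

```text
pics
{'time': np.float64(0.0), 'joints': array([ 0.9667,  0.1815,  1.608 ,  0.    ,  1.3538, -0.2063]), 'qvel': array([ 0.    ,  0.0011,  0.0005,  0.002 , -0.0001,  0.0015]), 'effort': array([ -0.    , -44.4879, -35.1331,  -0.0004,   0.0091,  -0.0001]), 'tool_pos': array([0.2224, 0.5296, 0.2304]), 'orientation': array([[-0.9219,  0.3874, -0.001 ],
       [ 0.3874,  0.9219, -0.0014],
       [ 0.0004, -0.0017, -1.    ]]), 'ft_force': array([ 0.478 , -0.237 ,  0.4385]), 'ft_torque': array([-0.026 , -0.0101, -0.0404]), 'gripper_width': np.float64(0.0853)}
side {'vertical_fov': 51.12160122253916, 'cx': 248.08444901183177, 'cy': 190.74921416642184, 'R': array([[-0.9585, -0.2847, -0.0123],
       [-0.2105,  0.7366, -0.6428],
       [ 0.1921, -0.6135, -0.7659]]), 't': array([0.5178, 0.1796, 1.1183])}
top {'vertical_fov': 49.42069851141628, 'cx': 255.04530363277954, 'cy': 186.46946482637628, 'R': array([[-0.1353, -0.9908, -0.0001],
       [-0.9677,  0.1322, -0.2149],
       [ 0.2129, -0.029 , -0.9766]]), 't': array([0.0535, 0.5439, 1.1239])}
wrist {'vertical_fov': 65.15226919123917, 'cx': 257.6731623966899, 'cy': 192.60319802238726, 'mount': array([[ 0.0001, -0.9563, -0.2922,  0.0754],
       [ 1.    ,  0.0001,  0.0003, -0.001 ],
       [-0.0003, -0.2922,  0.9563, -0.1435],
       [ 0.    ,  0.    ,  0.    ,  1.    ]])}
```

View pics/side0.png

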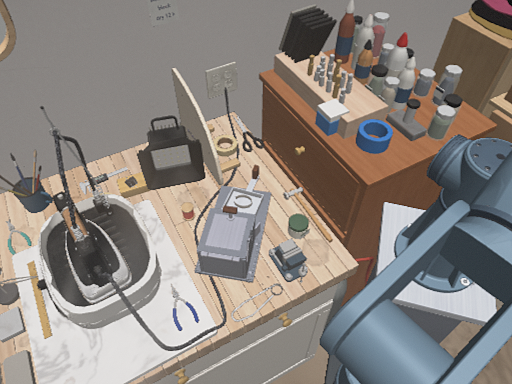

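View pics/top0.png

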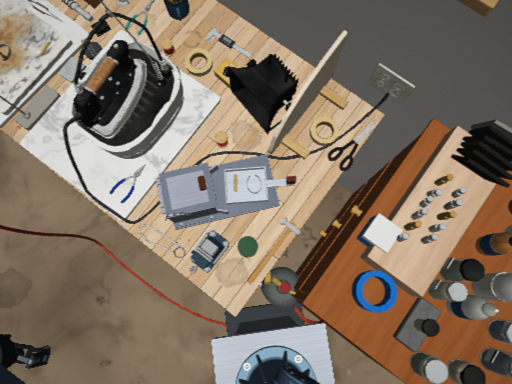

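View pics/wrist0.png

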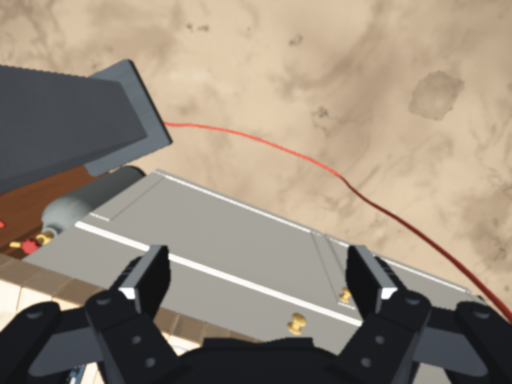

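```bash
cat > h.py <<'E'
import numpy as np,cv2,pickle
np.set_printoptions(precision=4,suppress=True)
def f(i): return i["frame"].shape[0]/2/np.tan(np.radians(i["vertical_fov"])/2)
def RT(i,s=None):
    if "R" in i: return np.array(i["R"]),np.array(i["t"])
    T=np.eye(4);T[:3,:3]=s["orientation"];T[:3,3]=s["tool_pos"]
    M=np.linalg.inv(T@np.array(i["mount"]));return M[:3,:3],M[:3,3]
def plane(i,uv,z,s=None):
    R,t=RT(i,s);d=R.T@np.array([(uv[0]-i["cx"])/f(i),(uv[1]-i["cy"])/f(i),1]);c=-R.T@t
    return c+d*(z-c[2])/d[2]
def proj(i,X,s=None):
    R,t=RT(i,s);c=R@np.array(X)+t;return np.array([i["cx"]+f(i)*c[0]/c[2],i["cy"]+f(i)*c[1]/c[2]])
E
python3 - <<'E'
from h import *
s,d=pickle.load(open("d0.pkl","rb"))
cv2.imwrite("pics/topc.png",cv2.resize(d["top"]["frame"][140:250,145:310],None,fx=4.8,fy=4.8,interpolation=cv2.INTER_CUBIC))
cv2.imwrite("pics/sidec.png",cv2.resize(d["side"]["frame"][150:290,180:340],None,fx=4.2,fy=4.2,interpolation=cv2.INTER_CUBIC))
E
```

```text
(no output)
```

View pics/topc.png

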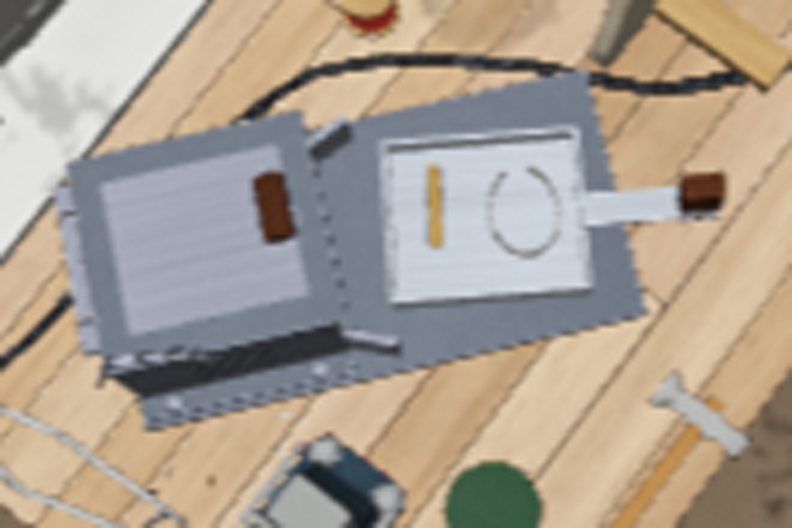

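View pics/sidec.png

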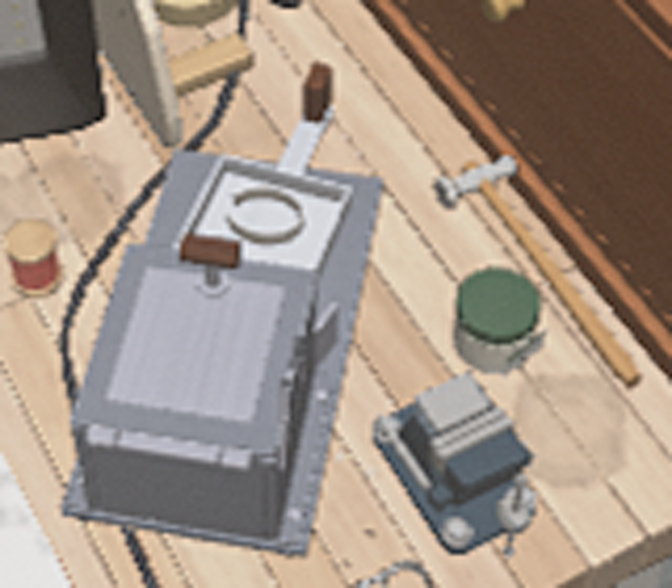

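```bash
python3 - <<'E'
from h import *
s,d=pickle.load(open("d0.pkl","rb"));T=d["top"];S=d["side"]
c=lambda u,v:(u/4.8+145-.4,v/4.8+140-.4)
e=lambda u,v:(u/4.2+180-.4,v/4.2+150-.4)
P=lambda n,u,v,z:(print(n,plane(T,c(u,v),z)),plane(T,c(u,v),z))[1]
Q=lambda n,u,v,z:print(n,'side',plane(S,e(u,v),z))
a=P("apron A",586,70,.02);b=P("apron B",645,316,.02);g=P("plate far",147,428,.02)
l1=P("lid 1",70,163,.128);l2=P("lid2",300,112,.128);l3=P("lid3",340,322,.128);l4=P("lid4",100,360,.128)
P("handle",274,207,.172)
P("grip",703,186,.072)
t1=P("tray1",382,142,.04);t2=P("tray2",578,128,.04);t3=P("tray3",594,290,.04);t4=P("tray4",390,304,.04)
ang=lambda p,q:np.degrees(np.arctan2((p-q)[1],(p-q)[0]))
print("hood yaw",ang(l1,l2),ang(l4,l3),ang(l3,l2)-90+180,ang(a,b)-90,ang(g,b), "tray",ang(t1,t2),ang(t4,t3),ang(t1,t4),ang(t2,t3))
print("lens",*[np.linalg.norm(p-q) for p,q in((l1,l2),(l2,l3),(a,b),(g,b),(t1,t2),(t2,t3),(t3,t4),(t4,t1))])
Q("handle",210,250,.163);Q("grip",318,75,.072)
Q("apron",380,186,.02);Q("apron",180,152,.02);Q("plate",306,552,.02);Q("plate",66,513,.02)
E
```

```text
apron A [ 0.6477 -0.0695  0.02  ]
apron B [ 0.4895 -0.0829  0.02  ]
plate far [0.4626 0.2218 0.02  ]
lid 1 [0.6012 0.2317 0.128 ]
lid2 [0.6131 0.1009 0.128 ]
lid3 [0.4912 0.0924 0.128 ]
lid4 [0.4881 0.225  0.128 ]
handle [0.5498 0.117  0.172 ]
grip [ 0.5528 -0.1238  0.072 ]
tray1 [0.6135 0.0608 0.04  ]
tray2 [ 0.6061 -0.0581  0.04  ]
tray3 [ 0.5059 -0.0535  0.04  ]
tray4 [0.5139 0.068  0.04  ]
hood yaw 95.23826699511261 91.36308439340506 -86.00592451021214 -85.13880999094684 95.02964281649314 tray 86.44622269769383 86.20964454469528 -4.134593990434089 -2.6188615192727784
lens 0.13128327327817865 0.12223827001252077 0.15878583515041306 0.3059422042034526 0.11914352477883458 0.10036690505748122 0.12179445015688593 0.09985577824680014
handle side [0.5518 0.1199 0.163 ]
grip side [ 0.5519 -0.1212  0.072 ]
apron side [ 0.4906 -0.073   0.02  ]
apron side [ 0.6432 -0.0638  0.02  ]
plate side [0.4607 0.2266 0.02  ]
plate side [0.6148 0.243  0.02  ]
```

```bash
python3 - <<'E'
from h import *
s,d=pickle.load(open("d0.pkl","rb"));T=d["top"];S=d["side"]
print(plane(T,(272,150),0),plane(S,(221,178),0),plane(S,(238,160),0))
print(plane(T,(305,155),0))
cv2.imwrite("pics/b1.png",cv2.resize(T["frame"][20:200,220:360],None,fx=3.3,fy=3.3))
cv2.imwrite("pics/b2.png",cv2.resize(S["frame"][60:200,150:290],None,fx=4,fy=4))
# desired move: tool-frame
R=np.array(s["orientation"]);p=np.array(s["tool_pos"])
az=np.radians(-3.5)
y=np.array([np.cos(az),np.sin(az),0]);z=np.array([0,0,-1.]);x=np.cross(y,z)
Rt=np.stack([x,y,z],1)
from scipy.spatial.transform import Rotation as Ro
for tgt in ([.553,-.10,.23],):
    print(R.T@(np.array(tgt)-p)*1000,np.degrees(Ro.from_matrix(R.T@Rt).as_rotvec()))
E
```

```text
[ 0.6645 -0.0887  0.    ] [ 0.6654 -0.1103  0.    ] [ 0.6365 -0.2039  0.    ]
[ 0.6353 -0.1855  0.    ]
[-548.6911 -452.3919    0.9487] [-0.0982  0.0412 70.706 ]
```

View pics/b1.png

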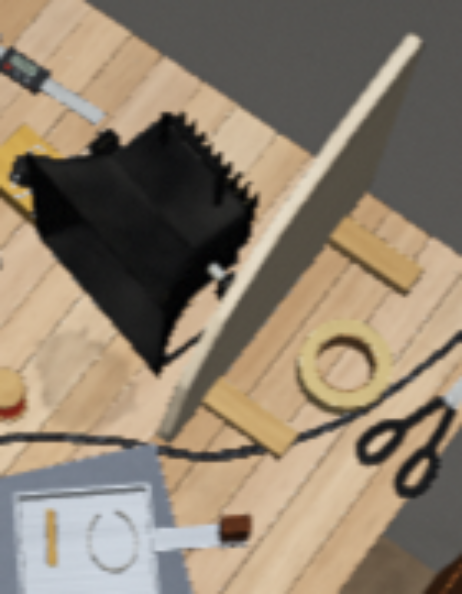

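View pics/b2.png

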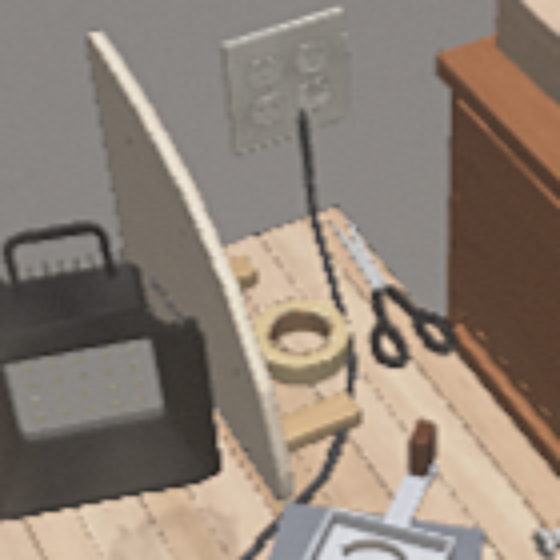

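>>> {"fn": "move_arm", "kwargs": {
  "increments": [
    {"slide": [-50,-37,-20],"angular": [0,0,7],"fingers": 0.5},
    {"slide": [-100,-74,-40],"angular": [0,0,14],"fingers": 0.5},
    {"slide": [-150,-110,-70],"angular": [0,0,21],"fingers": 0.5},
    {"slide": [-200,-147,-70],"angular": [0,0,28],"fingers": 0.5},
    {"slide": [-250,-183,-70],"angular": [0,0,35],"fingers": 0.5},
    {"slide": [-300,-220,-70],"angular": [0,0,42],"fingers": 0.5},
    {"slide": [-350,-256,-70],"angular": [0,0,49],"fingers": 0.5},
    {"slide": [-400,-292,-70],"angular": [0,0,56],"fingers": 0.5},
    {"slide": [-450,-328,-70],"angular": [0,0,63],"fingers": 0.5},
    {"slide": [-490,-357,-70],"angular": [0,0,68],"fingers": 0.5},
    {"slide": [-519,-378,-70],"angular": [0,0,70.7],"fingers": 0.5},
    {"slide": [-519,-378,-70],"angular": [0,0,70.7],"fingers": 0.5}
  ]
}}

```text
time: 1.65
tool_pos: [0.5551, -0.022, 0.3001]
orientation: [[0.065, 0.998, -0.002], [0.998, -0.065, -0.001], [-0.001, -0.002, -1.0]]
ft_force: [0.1, 0.2, -0.0]
gripper_width: 0.0639
```

```bash
cat > snap.py <<'E'
from cell import robot
from h import *
import sys
n=sys.argv[1]
s=robot.read_state();d={}
for k in sys.argv[2:]:
    d[k]=robot.get_image(k);cv2.imwrite(f"pics/{n}_{k}.png",d[k]["frame"])
pickle.dump((s,d),open(n+".pkl","wb"))
print(s["time"],s["tool_pos"],s["joints"],s["ft_force"],s["gripper_width"]);print(s["orientation"],np.abs(s["qvel"]).max())
E
python3 snap.py a wrist
```

```text
1.65 [ 0.5551 -0.022   0.3001] [-0.2524  0.0885  1.5713 -0.0016  1.4835 -0.1876] [ 0.096   0.1971 -0.0065] 0.06387342303036571
[[ 0.0646  0.9979 -0.002 ]
 [ 0.9979 -0.0646 -0.0011]
 [-0.0012 -0.0019 -1.    ]] 0.048554271181143034
```

View pics/a_wrist.png

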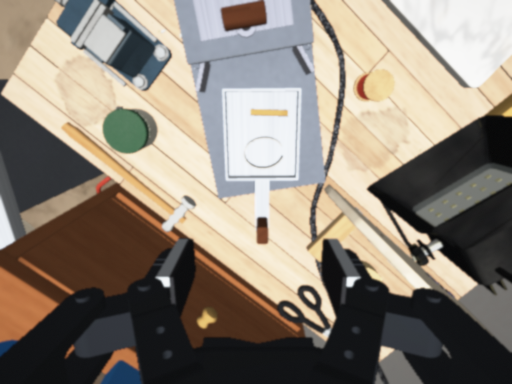

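```bash
python3 - <<'E'
from h import *
s,d=pickle.load(open("a.pkl","rb"))
cv2.imwrite("pics/a_c.png",cv2.resize(d["wrist"]["frame"][0:250,170:345],None,fx=2.4*1.0,fy=2.4,interpolation=cv2.INTER_CUBIC)) 
cv2.imwrite("pics/a_c1.png",cv2.resize(d["wrist"]["frame"][0:125,170:345],None,fx=4.5,fy=4.5,interpolation=cv2.INTER_CUBIC)) 
cv2.imwrite("pics/a_c2.png",cv2.resize(d["wrist"]["frame"][125:250,170:345],None,fx=4.5,fy=4.5,interpolation=cv2.INTER_CUBIC)) 
E
```

```text
(no output)
```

View pics/a_c1.png

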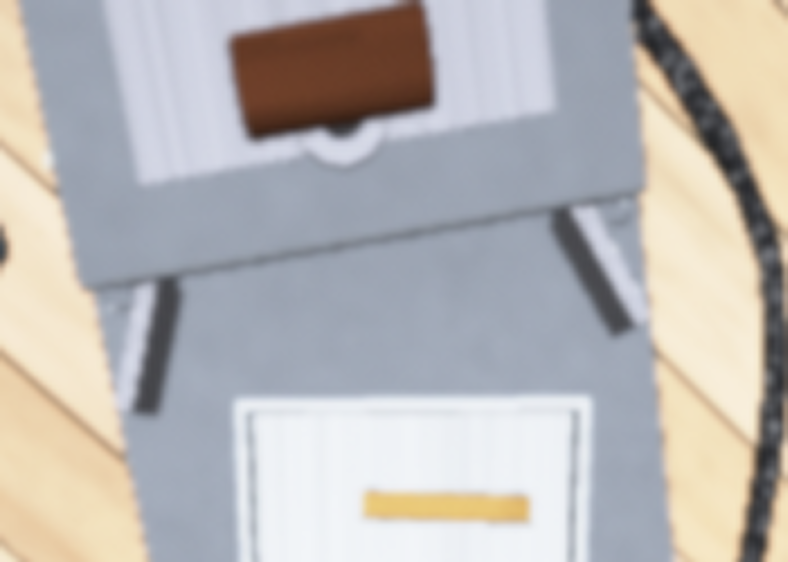

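View pics/a_c2.png

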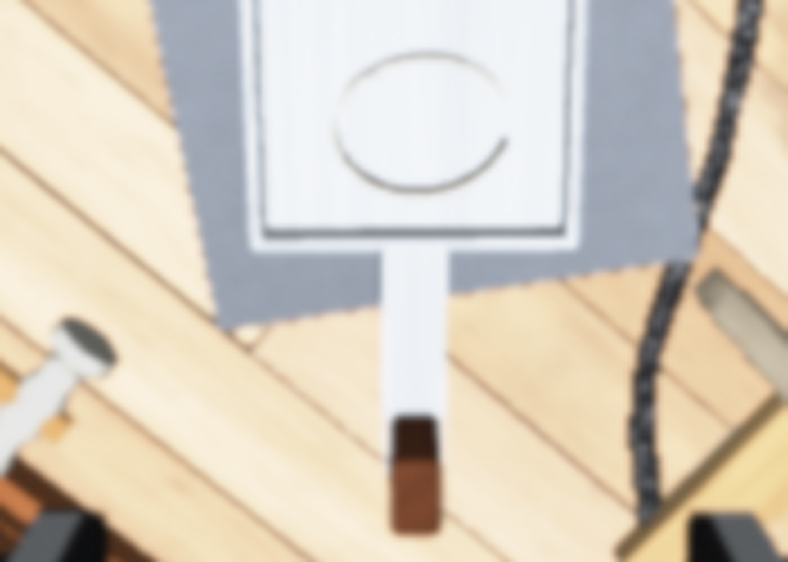

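```bash
python3 - <<'E'
from h import *
s,d=pickle.load(open("a.pkl","rb"));W=d["wrist"]
def P(n,u,v,z,o=0):
    x=plane(W,(170+u/4.5-.4,o+v/4.5-.4),z,s);print(n,x);return x
g=P("grip",416,496,.072,125)
t=[P("t",233,398,.04),P("t",592,397,.04),P("t",252,250,.04,125),P("t",578,248,.04,125)]
print("traylens",np.linalg.norm(t[0]-t[1]),np.linalg.norm(t[2]-t[3]),np.linalg.norm(t[0]-t[2]),np.linalg.norm(t[1]-t[3]))
a=P("apL",222,328,.02,125);b=P("apR",695,258,.02,125);print(np.linalg.norm(a-b))
l=P("lidL",85,287,.128);r=P("lidR",640,190,.128);print(np.linalg.norm(l-r))
h=P("handle",335,70,.163);P("hl",241,88,.163);P("hr",428,52,.163)
ang=lambda p,q:np.degrees(np.arctan2((q-p)[1],(q-p)[0]))
print("hood yaw",90+ang(a,b),90+ang(l,r),"tray",90+ang(t[0],t[1]),90+ang(t[2],t[3]),ang(t[2],t[0]),ang(t[3],t[1]))
tc=sum(t)/4;print("tc",tc, ang(g,tc),np.linalg.norm((g-tc)[:2]))
th=np.radians(94.8);ex=np.array([np.cos(th),np.sin(th)])
print("hood from apron",((a+b)/2)[:2]+.244*ex,"lid",((l+r)/2)[:2]+.068*ex,"handle",h[:2]+.048*ex)
E
```

```text
grip [ 0.5531 -0.1216  0.072 ]
t [0.5133 0.07   0.04  ]
t [0.6144 0.0637 0.04  ]
t [ 0.5071 -0.0506  0.04  ]
t [ 0.6074 -0.0564  0.04  ]
traylens 0.10124046130451017 0.10044926033114861 0.12077417260095884 0.1203485472632958
apL [ 0.4921 -0.0815  0.02  ]
apR [ 0.6475 -0.0675  0.02  ]
0.15600506230920316
lidL [0.4937 0.0906 0.128 ]
lidR [0.6133 0.1019 0.128 ]
0.120189192580949
handle [0.5516 0.12   0.163 ]
hl [0.5341 0.1182 0.163 ]
hr [0.5688 0.1218 0.163 ]
hood yaw 95.12168103640681 95.36804662008169 tray 86.45069877591864 86.69019612027667 87.05453359256052 86.67956416546363
tc [0.5606 0.0067 0.04  ] 86.66877973484522 0.1285181767597608
hood from apron [0.5494 0.1686] lid [0.5478 0.164 ] handle [0.5476 0.1678]
```

>>> {"fn": "move_arm", "kwargs": {
  "increments": [
    {"slide": [-40,2,50],"angular": [0,5,0],"fingers": 0.3},
    {"slide": [-75,4,100],"angular": [0,10,0],"fingers": 0.3},
    {"slide": [-113,5.6,150],"angular": [0,15,0],"fingers": 0.3},
    {"slide": [-113,5.6,190],"angular": [0,15,0],"fingers": 0.3},
    {"slide": [-113,5.6,190],"angular": [0,15,0],"fingers": 0.3}
  ]
}}

```text
time: 2.33
tool_pos: [0.5497, -0.1315, 0.1071]
orientation: [[0.062, 0.998, 0.007], [0.963, -0.062, 0.262], [0.262, -0.009, -0.965]]
ft_force: [-1.2, 0.3, 1.4]
gripper_width: 0.0554
```

```bash
python3 snap.py b wrist top side; python3 - <<'E'
from h import *
s,d=pickle.load(open("b.pkl","rb"))
S=d["side"]["frame"];cv2.imwrite("pics/b_sc.png",cv2.resize(S[110:240,190:340],None,fx=4,fy=4))
R=np.array(s["orientation"]);p=np.array(s["tool_pos"])
print(R.T@(np.array([.553,-.117,.042])-p)*1000)
E
```

```text
2.325 [ 0.5497 -0.1315  0.1071] [-0.5762  0.3629  1.6756  0.238   1.2526 -0.6044] [-1.2195  0.3007  1.4357] 0.05544007843670877
[[ 0.0625  0.998   0.0072]
 [ 0.963  -0.0622  0.2623]
 [ 0.2623 -0.0094 -0.9649]] 0.06775130655149209
[-2.8812  2.9904 66.6103]
```

View pics/b_wrist.png

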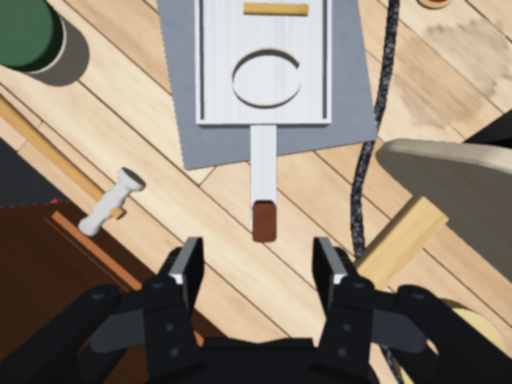

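View pics/b_sc.png

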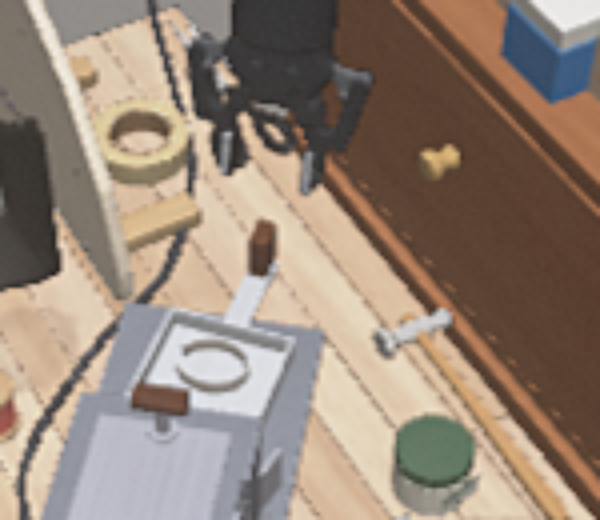

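>>> {"fn": "move_arm", "kwargs": {
  "increments": [
    {"slide": [-1,2,25],"angular": [0,0,0],"fingers": 0.3},
    {"slide": [-3,3,50],"angular": [0,0,0],"fingers": 0.3},
    {"slide": [-3,3,66],"angular": [0,0,0],"fingers": 0.3},
    {"slide": [-3,3,66],"angular": [0,0,0],"fingers": 0.0},
    {"slide": [-3,3,66],"angular": [0,0,0],"fingers": -0.5},
    {"slide": [-3,3,66],"angular": [0,0,0],"fingers": -1},
    {"slide": [-3,3,66],"angular": [0,0,0],"fingers": -1},
    {"slide": [-3,3,66],"angular": [0,0,0],"fingers": -1}
  ],
  "force": 50
}}

```text
time: 3.48
tool_pos: [0.5583, -0.1198, 0.0488]
orientation: [[0.058, 0.998, 0.018], [0.965, -0.061, 0.256], [0.256, 0.002, -0.967]]
ft_force: [-0.5, -2.7, 5.4]
gripper_width: 0.0153
```

```bash
python3 snap.py c wrist
```

```text
3.475 [ 0.5583 -0.1198  0.0488] [-0.5509  0.4498  1.6944  0.2535  1.1324 -0.6138] [-0.5119 -2.6661  5.4407] 0.015251713217395107
[[ 0.0584  0.9981  0.0176]
 [ 0.9648 -0.0609  0.2557]
 [ 0.2563  0.002  -0.9666]] 0.00247129343430994
```

View pics/c_wrist.png

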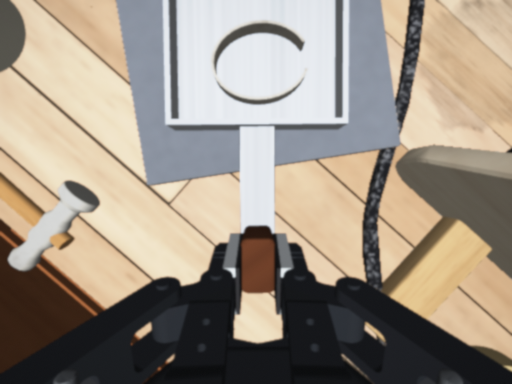

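```bash
python3 - <<'E'
from h import *
s,d=pickle.load(open("c.pkl","rb"));W=d["wrist"]
a=plane(W,(165,126),.04,s);b=plane(W,(349,124),.04,s);c=plane(W,(149,184),.02,s);e=plane(W,(398,146),.02,s)
g=plane(W,(259,248),.072,s)
print(a,b,np.linalg.norm(a-b),c,e,np.linalg.norm(c-e),g)
ang=lambda p,q:np.degrees(np.arctan2((q-p)[1],(q-p)[0]))
print(ang(a,b),ang(c,e))
L=plane(W,(163,0),.04,s);print(ang(a,L))
e2=plane(W,(384,0),.02,s);print(ang(e,e2), ang(c,plane(W,(118,0),.02,s)))
def T(p,th):
    o=np.array([.548,.167]);t=np.radians(95.1);ex=np.array([np.cos(t),np.sin(t)]);ey=np.array([-ex[1],ex[0]]);q=p[:2]-o;return q@ex,q@ey
m=(a+b)/2; print("tray rear mid in hood",T(m,0),"apron mid",T((c+e)/2,0),"grip",T(g,0),"tcp",T(np.array(s["tool_pos"]),0))
E
```

```text
[ 0.5103 -0.0514  0.04  ] [ 0.6115 -0.0564  0.04  ] 0.10129297471086704 [ 0.492  -0.0824  0.02  ] [ 0.6474 -0.0683  0.02  ] 0.15604188967720237 [ 0.558  -0.1149  0.072 ]
-2.840764639809217 5.178475253644447
86.77876263268058
93.0064197716356 95.32882563728099
tray rear mid in hood (np.float64(-0.22118491600113402), np.float64(0.006820360058519524)) apron mid (np.float64(-0.24333771756668698), np.float64(-4.002585254938754e-05)) grip (np.float64(-0.28171821066662467), np.float64(0.015084436449859394)) tcp (np.float64(-0.2865487444286097), np.float64(0.015186466786968512))
```

>>> {"fn": "move_arm", "kwargs": {
  "increments": [
    {"slide": [0,4,0],"angular": [0.5,0,-2],"fingers": -1},
    {"slide": [0,8,0],"angular": [1,0,-4],"fingers": -1},
    {"slide": [-0.5,12,0],"angular": [1.6,0,-6],"fingers": -1},
    {"slide": [-0.7,15.5,0],"angular": [2.1,0,-7.9],"fingers": -1},
    {"slide": [-0.7,15.5,0],"angular": [2.1,0,-7.9],"fingers": -1},
    {"slide": [-0.7,15.5,0],"angular": [2.1,0,-7.9],"fingers": -1}
  ]
}}

```text
time: 4.28
tool_pos: [0.5742, -0.1212, 0.0488]
orientation: [[-0.08, 0.997, -0.019], [0.963, 0.082, 0.255], [0.256, 0.002, -0.967]]
ft_force: [-0.0, 1.1, 5.0]
gripper_width: 0.0149
```

```bash
python3 snap.py d wrist top
```

```text
4.275 [ 0.5742 -0.1212  0.0488] [-0.5291  0.4969  1.6232  0.2304  1.1798 -0.7163] [-0.038   1.0677  5.0217] 0.014947880119491615
[[-0.0796  0.9967 -0.0185]
 [ 0.9634  0.0817  0.2554]
 [ 0.2561  0.0025 -0.9666]] 0.0035396284635650387
```

View pics/d_wrist.png

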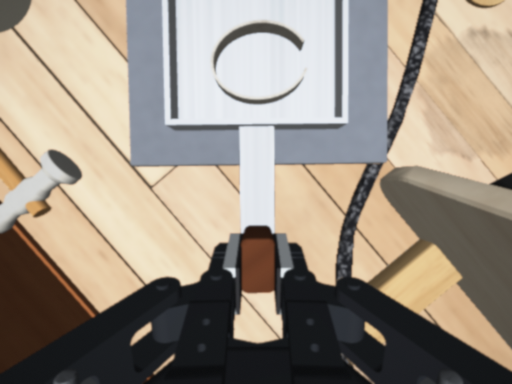

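>>> {"fn": "move_arm", "kwargs": {
  "increments": [
    {"slide": [4.8,0,1.3],"angular": [0,0,0],"fingers": -1},
    {"slide": [14.5,-0.1,3.8],"angular": [0,0,0],"fingers": -1},
    {"slide": [24,-0.2,6.4],"angular": [0,0,0],"fingers": -1},
    {"slide": [34,-0.2,9],"angular": [0,0,0],"fingers": -1},
    {"slide": [43.5,-0.3,11.5],"angular": [0,0,0],"fingers": -1},
    {"slide": [53,-0.4,14],"angular": [0,0,0],"fingers": -1},
    {"slide": [58,-0.4,15.4],"angular": [0,0,0],"fingers": -1},
    {"slide": [58,-0.4,15.4],"angular": [0,0,0],"fingers": -1}
  ]
}}

```text
time: 5.38
tool_pos: [0.5694, -0.061, 0.0494]
orientation: [[-0.08, 0.997, -0.017], [0.964, 0.082, 0.255], [0.255, 0.004, -0.967]]
ft_force: [0.6, -1.5, 6.5]
gripper_width: 0.0154
```

```bash
python3 snap.py e wrist top side
```

```text
5.375 [ 0.5694 -0.061   0.0494] [-0.4428  0.4557  1.6838  0.2477  1.1419 -0.6447] [ 0.5912 -1.5066  6.4595] 0.015361597532438882
[[-0.0804  0.9966 -0.0169]
 [ 0.9635  0.082   0.2547]
 [ 0.2553  0.0042 -0.9669]] 0.005581041782857567
```

View pics/e_wrist.png

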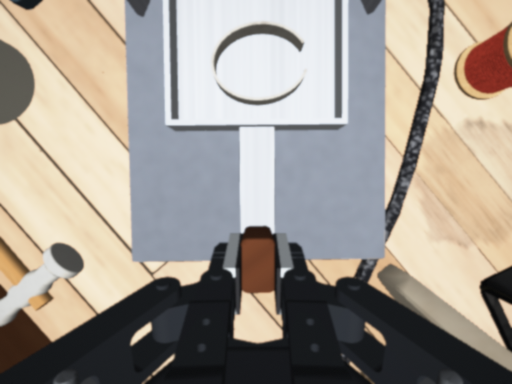

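View pics/e_side.png

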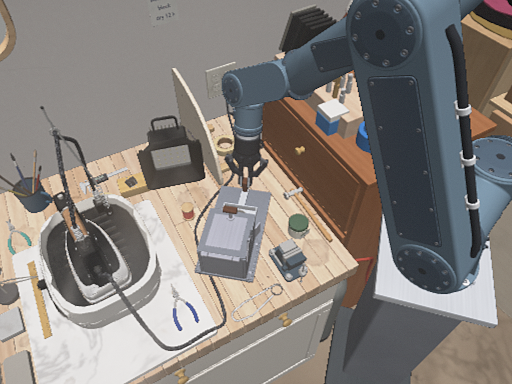

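>>> {"fn": "move_arm", "kwargs": {
  "increments": [
    {"slide": [4.8,0,1.3],"angular": [0,0,0],"fingers": -1},
    {"slide": [12,-0.1,3.2],"angular": [0,0,0],"fingers": -1},
    {"slide": [20,-0.2,5.3],"angular": [0,0,0],"fingers": -1},
    {"slide": [28,-0.2,7.4],"angular": [0,0,0],"fingers": -1},
    {"slide": [36,-0.3,9.5],"angular": [0,0,0],"fingers": -1},
    {"slide": [44,-0.4,11.6],"angular": [0,0,0],"fingers": -1},
    {"slide": [52,-0.4,13.7],"angular": [0,0,0],"fingers": -1},
    {"slide": [60,-0.4,15.8],"angular": [0,0,0],"fingers": -1},
    {"slide": [68,-0.5,18],"angular": [0,0,0],"fingers": -1},
    {"slide": [76,-0.5,20],"angular": [0,0,0],"fingers": -1},
    {"slide": [80,-0.6,21.1],"angular": [0,0,0],"fingers": -1},
    {"slide": [80,-0.6,21.1],"angular": [0,0,0],"fingers": -1}
  ]
}}

```text
time: 7.02
tool_pos: [0.5618, 0.0224, 0.0494]
orientation: [[-0.08, 0.997, -0.017], [0.963, 0.082, 0.256], [0.257, 0.004, -0.966]]
ft_force: [-0.7, 1.3, 3.9]
gripper_width: 0.0146
```

```bash
python3 snap.py f wrist top
```

```text
7.025 [0.5618 0.0224 0.0494] [-0.3121  0.4169  1.7416  0.2715  1.0967 -0.5332] [-0.6723  1.2659  3.9225] 0.014559702813602209
[[-0.0804  0.9966 -0.0175]
 [ 0.9631  0.0821  0.2564]
 [ 0.257   0.0038 -0.9664]] 0.007658547145872466
```

View pics/f_wrist.png

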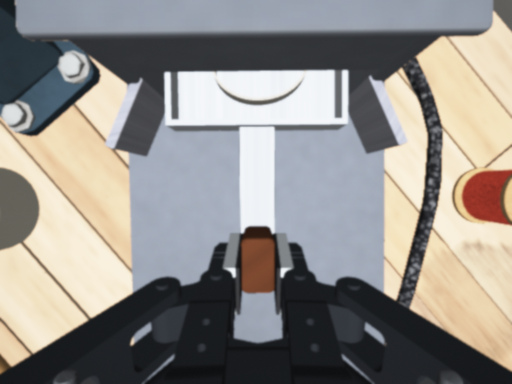

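>>> {"fn": "move_arm", "kwargs": {
  "increments": [
    {"slide": [3,0,0.8],"angular": [0,0,0],"fingers": -1},
    {"slide": [6,0,1.6],"angular": [0,0,0],"fingers": -1},
    {"slide": [9,-0.1,2.4],"angular": [0,0,0],"fingers": -1},
    {"slide": [12,-0.1,3.2],"angular": [0,0,0],"fingers": -1},
    {"slide": [15,-0.1,4],"angular": [0,0,0],"fingers": -1},
    {"slide": [18,-0.1,4.8],"angular": [0,0,0],"fingers": -1},
    {"slide": [20,-0.1,5.3],"angular": [0,0,0],"fingers": -1},
    {"slide": [20,-0.1,5.3],"angular": [0,0,0],"fingers": -1}
  ]
}}

```text
time: 8.12
tool_pos: [0.5614, 0.0376, 0.0496]
orientation: [[-0.081, 0.997, -0.015], [0.965, 0.082, 0.248], [0.248, 0.006, -0.969]]
ft_force: [-1.0, -25.1, 3.9]
gripper_width: 0.0155
```

```bash
python3 snap.py g wrist top
```

```text
8.125 [0.5614 0.0376 0.0496] [-0.2822  0.4102  1.7491  0.2683  1.0831 -0.5033] [ -1.0099 -25.0503   3.9429] 0.015507410887358469
[[-0.0808  0.9966 -0.0146]
 [ 0.9653  0.0819  0.248 ]
 [ 0.2484  0.006  -0.9686]] 0.005397277816236797
```

View pics/g_wrist.png

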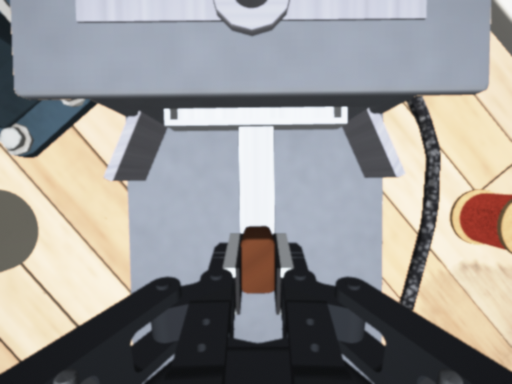

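```bash
python3 - <<'E'
from h import *
s,d=pickle.load(open("g.pkl","rb"));W=d["wrist"]
o=np.array([.548,.167]);t=np.radians(95.1);ex=np.array([np.cos(t),np.sin(t)]);ey=np.array([-ex[1],ex[0]])
for uv in((165,126),(347,125)):
    p=plane(W,uv,.04,s);q=p[:2]-o;print(p,q@ex,q@ey)
p=plane(W,(259,290),.072,s)[:2]-o;print(p@ex-.013)
R=np.array(s["orientation"])
print(R.T@np.array([ex[0],ex[1],0]),R.T@[0,0,1])
E
```

```text
[0.504  0.0985 0.04  ] -0.06429339730114801 0.0498661976787802
[0.604  0.1074 0.04  ] -0.0643225362922197 -0.05047146542252866
-0.15745576638366118
[ 0.9686 -0.007   0.2483] [ 0.2484  0.006  -0.9686]
```

>>> {"fn": "move_arm", "kwargs": {
  "increments": [
    {"slide": [2,0,0.5],"angular": [0,0,0],"fingers": -0.3},
    {"slide": [0,0,0],"angular": [0,0,0],"fingers": 0.1},
    {"slide": [0,0,0],"angular": [0,0,0],"fingers": 0.1},
    {"slide": [0,0,-12],"angular": [0,0,0],"fingers": 0.1},
    {"slide": [0,0,-35],"angular": [0,0,0],"fingers": 0.1},
    {"slide": [0,0,-70],"angular": [0,0,0],"fingers": 0.1},
    {"slide": [0,0,-110],"angular": [0,0,0],"fingers": 0.1},
    {"slide": [0,0,-150],"angular": [0,0,0],"fingers": 0.1},
    {"slide": [0,0,-160],"angular": [0,0,0],"fingers": 0.1}
  ]
}}

```text
time: 9.35
tool_pos: [0.5655, -0.0029, 0.2083]
orientation: [[-0.082, 0.997, -0.009], [0.966, 0.081, 0.246], [0.246, 0.012, -0.969]]
ft_force: [0.6, -1.1, -0.3]
gripper_width: 0.0468
```

```bash
python3 snap.py i wrist top side;python3 - <<'E'
from h import *
s,d=pickle.load(open("i.pkl","rb"))
cv2.imwrite("pics/i_sc.png",cv2.resize(d["side"]["frame"][150:290,180:340],None,fx=4.2,fy=4.2,interpolation=cv2.INTER_CUBIC))
E
```

```text
9.35 [ 0.5655 -0.0029  0.2083] [-0.3492  0.2097  1.6417  0.2345  1.3905 -0.486 ] [ 0.5521 -1.0523 -0.3497] 0.046786838352956966
[[-0.0818  0.9966 -0.0089]
 [ 0.9657  0.0814  0.2465]
 [ 0.2464  0.0115 -0.9691]] 0.1277253498961864
```

View pics/i_wrist.png

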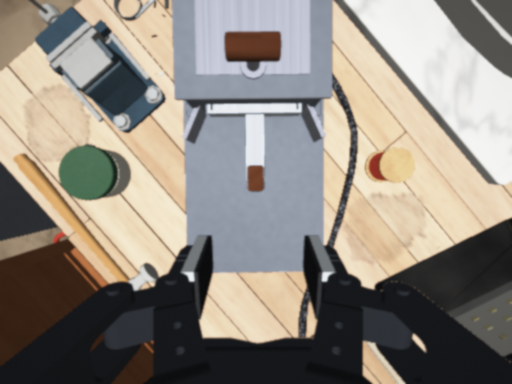

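View pics/i_sc.png

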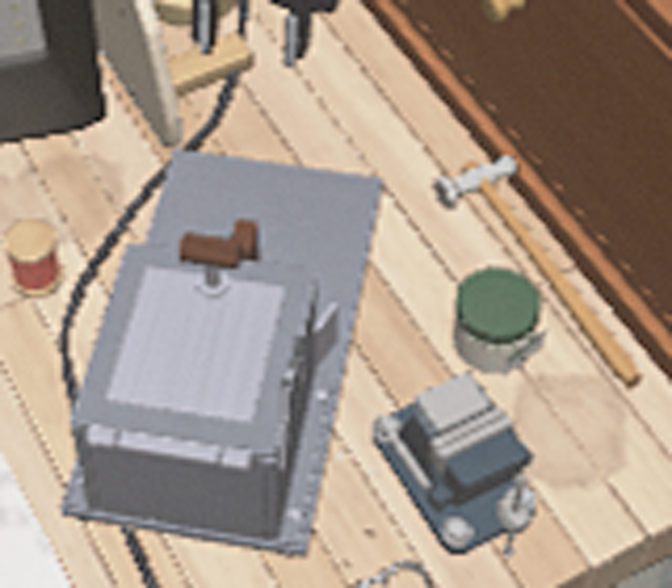

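```bash
python3 - <<'E'
from h import *
s,d=pickle.load(open("i.pkl","rb"));W=d["wrist"]
cv2.imwrite("pics/i_wc.png",cv2.resize(W["frame"][10:210,170:340],None,fx=3,fy=3,interpolation=cv2.INTER_CUBIC))
o=np.array([.548,.167]);t=np.radians(95.1);ex=np.array([np.cos(t),np.sin(t)]);ey=np.array([-ex[1],ex[0]])
for n,uv,z in(("wall",(209,113.5),.04),("wall",(301,112.5),.04),("h",(252.5,46.5),.163),("hl",(225,46),.163),("hr",(281,46),.163),("grip",(256,184),.072),("ap",(188,271),.02),("ap",(323,269),.02)):
    p=plane(W,uv,z,s);q=p[:2]-o;print(n,p,q@ex,q@ey)
E
```

```text
wall [0.5057 0.0985 0.04  ] -0.06450439658523602 0.048243827279894375
wall [0.6038 0.1078 0.04  ] -0.06391527361107051 -0.05036675681050895
h [0.5513 0.1199 0.163 ] -0.04722811113377553 0.0009135514723721395
hl [0.5332 0.1186 0.163 ] -0.04686510409602906 0.019044250296585102
hr [0.57   0.1218 0.163 ] -0.046946613883489724 -0.017922632126643523
grip [0.5617 0.028  0.072 ] -0.1396996990556041 -0.0012721363027563982
ap [ 0.4915 -0.0802  0.02  ] -0.2412350872791868 0.07826266405324556
ap [ 0.6482 -0.0656  0.02  ] -0.2406037958513069 -0.07916447046785936
```

View pics/i_wc.png

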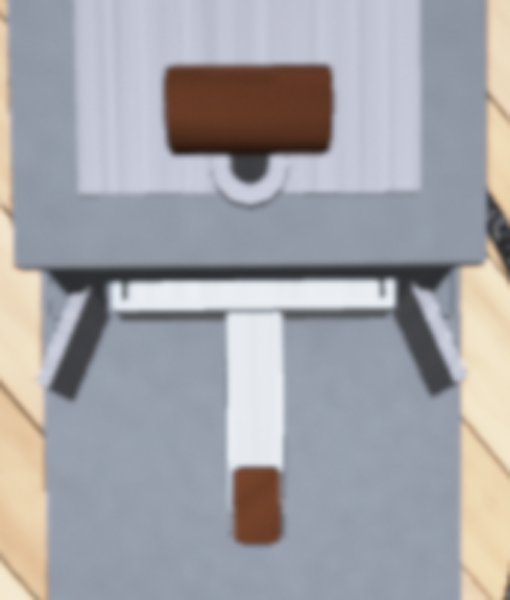

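>>> {"fn": "move_arm", "kwargs": {
  "increments": [
    {"slide": [36,-1.5,9],"angular": [0,0,0],"fingers": 0.4},
    {"slide": [72,-3,18],"angular": [0,0,0],"fingers": 0.4},
    {"slide": [107.5,-4,26],"angular": [0,0,0],"fingers": 0.4},
    {"slide": [107.5,-4,28],"angular": [0,0,0],"fingers": 0.4},
    {"slide": [107.5,-4,28],"angular": [0,0,0],"fingers": 0.4}
  ]
}}

```text
time: 10.12
tool_pos: [0.5496, 0.1086, 0.2024]
orientation: [[-0.081, 0.997, -0.017], [0.965, 0.083, 0.248], [0.249, 0.003, -0.969]]
ft_force: [-0.5, -0.5, -0.9]
gripper_width: 0.06
```

```bash
python3 snap.py j wrist side top; python3 - <<'E'
from h import *
s,d=pickle.load(open("j.pkl","rb"))
R=np.array(s["orientation"]);p=np.array(s["tool_pos"])
o=np.array([.548,.167]);t=np.radians(95.1);ex=np.array([np.cos(t),np.sin(t)])
H=np.r_[o-.048*ex,.163]
print(R.T@(H+.022*R[:,2]-p)*1000)
cv2.imwrite("pics/j_sc.png",cv2.resize(d["side"]["frame"][130:270,170:330],None,fx=4.2,fy=4.2,interpolation=cv2.INTER_CUBIC))
E
```

```text
10.125 [0.5496 0.1086 0.2024] [-0.1606  0.1764  1.694   0.2518  1.3372 -0.3104] [-0.533  -0.5003 -0.9316] 0.060009742089654095
[[-0.0809  0.9966 -0.0173]
 [ 0.9651  0.0826  0.2483]
 [ 0.2489  0.0034 -0.9685]] 0.02309629835996914
[ 0.1798  3.4301 62.7761]
```

View pics/j_wrist.png

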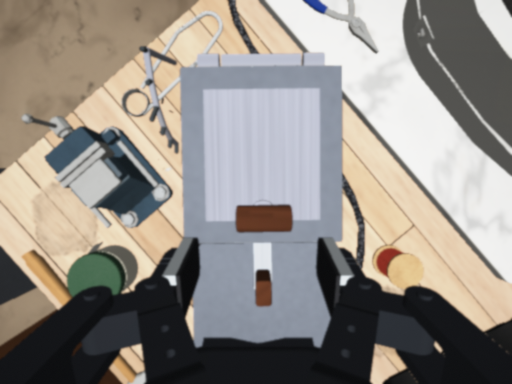

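View pics/j_sc.png

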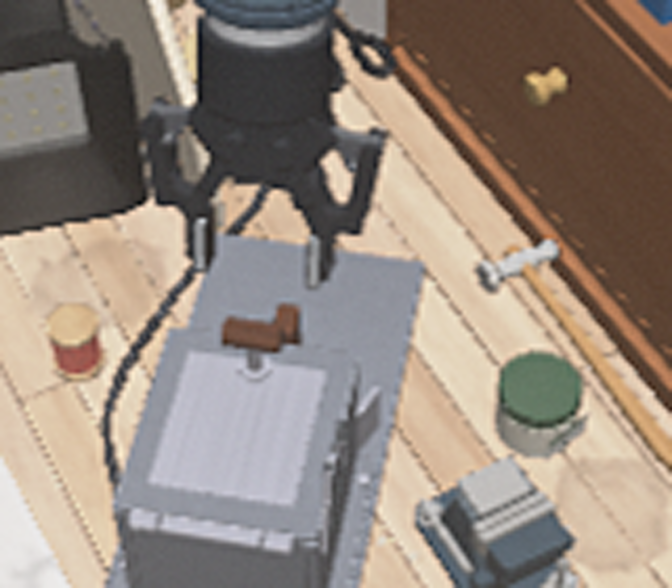

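>>> {"fn": "move_arm", "kwargs": {
  "increments": [
    {"slide": [0,2,20],"angular": [0,0,0],"fingers": 0.4},
    {"slide": [0.2,3.4,42],"angular": [0,0,0],"fingers": 0.4},
    {"slide": [0.2,3.4,63],"angular": [0,0,0],"fingers": 0.4},
    {"slide": [0.2,3.4,63],"angular": [0,0,0],"fingers": 0.4},
    {"slide": [0.2,3.4,63],"angular": [0,0,0],"fingers": 0.0},
    {"slide": [0.2,3.4,63],"angular": [0,0,0],"fingers": -0.6},
    {"slide": [0.2,3.4,63],"angular": [0,0,0],"fingers": -1},
    {"slide": [0.2,3.4,63],"angular": [0,0,0],"fingers": -1}
  ],
  "force": 60
}}

```text
time: 11.28
tool_pos: [0.5525, 0.123, 0.1438]
orientation: [[-0.08, 0.997, -0.016], [0.966, 0.081, 0.247], [0.248, 0.004, -0.969]]
ft_force: [-5.8, -3.2, 5.1]
gripper_width: 0.0351
```

```bash
python3 snap.py k wrist side; python3 - <<'E'
from h import *
s,d=pickle.load(open("k.pkl","rb"))
R=np.array(s["orientation"]);p=np.array(s["tool_pos"])
o=np.array([.548,.167]);t=np.radians(95.1);ex=np.array([np.cos(t),np.sin(t)])
H=np.r_[o-.048*ex,.163]
print("handle in tool",R.T@(H-p)*1000)
cv2.imwrite("pics/k_sc.png",cv2.resize(d["side"]["frame"][130:270,170:330],None,fx=4.2,fy=4.2,interpolation=cv2.INTER_CUBIC))
E
```

```text
11.275 [0.5525 0.123  0.1438] [-0.1333  0.2535  1.7304  0.2618  1.2193 -0.3134] [-5.8142 -3.2276  5.1021] 0.0350531671839803
[[-0.0798  0.9967 -0.016 ]
 [ 0.9655  0.0812  0.2473]
 [ 0.2478  0.0043 -0.9688]] 0.0008194142684757129
handle in tool [  1.142   -0.4342 -19.533 ]
```

View pics/k_wrist.png

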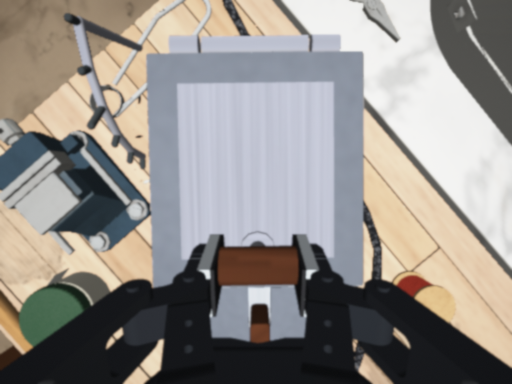

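View pics/k_sc.png

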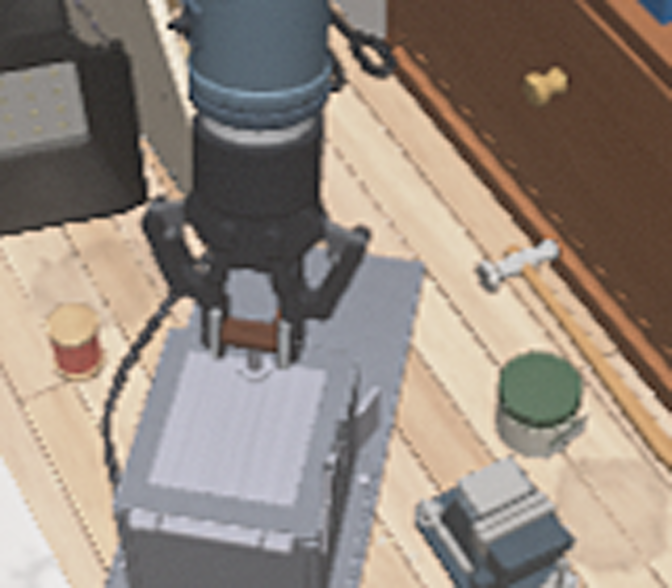

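```bash
cat > arc.py <<'E'
from cell import robot
from h import *
from scipy.spatial.transform import Rotation as Ro
import sys
s=robot.read_state()
R=np.array(s["orientation"]);p=np.array(s["tool_pos"])
o=np.array([.548,.167,0]);t=np.radians(95.1);ex=np.array([np.cos(t),np.sin(t),0]);z=np.array([0,0,1.])
r=np.hypot(.116,.039);a0=np.arctan2(.039,.116)
Hf=lambda th:o+.068*ex+.124*z-r*np.cos(a0+th)*ex+r*np.sin(a0+th)*z
hin=np.array([1.1,-.4,-19.5])/1000
h=p+R@hin;q=h-o-.068*ex-.124*z
th=np.arctan2(q[2],-q@ex)-a0
ey=np.cross(z,ex)
print("t",s["time"],"est angle",np.degrees(th),"r",np.hypot(q[2],q@ex)*1000,"lat",q@ey*1000,"ft",s["ft_force"],"w",s["gripper_width"])
g=float(sys.argv[1]) if len(sys.argv)>1 else None
ratio=float(sys.argv[2]) if len(sys.argv)>2 else .6
n=int(sys.argv[3]) if len(sys.argv)>3 else 12
if g is not None:
    for k in range(1,n+1):
        T=th+(np.radians(g)-th)*k/n
        ph=-(T-th)*ratio
        Rn=R@Ro.from_rotvec([0,ph,0]).as_matrix()
        tcp=Hf(T)-Rn@hin
        print(k,np.round(R.T@(tcp-p)*1000,1),round(np.degrees(ph),1))
E
python3 arc.py 24
```

```text
t 11.375 est angle -0.03223868343833945 r 122.41305516960603 lat -0.031171360766736704 ft [-6.0811 -2.824   5.0957] w 0.035143843390854156
1 [ 2.  -0.  -3.6] -1.2
2 [ 4.1 -0.  -7.1] -2.4
3 [  6.3  -0.  -10.5] -3.6
4 [  8.7  -0.  -13.8] -4.8
5 [ 11.1  -0.  -17.1] -6.0
6 [ 13.7  -0.  -20.2] -7.2
7 [ 16.3  -0.  -23.3] -8.4
8 [ 19.1  -0.  -26.2] -9.6
9 [ 22.   -0.  -29.1] -10.8
10 [ 25.   -0.  -31.8] -12.0
11 [ 28.   -0.  -34.4] -13.2
12 [ 31.2  -0.  -37. ] -14.4
```

>>> {"fn": "move_arm", "kwargs": {
  "increments": [
    {"slide": [2,0,-3.6],"angular": [0,-1.2,0],"fingers": -1},
    {"slide": [4.1,0,-7.1],"angular": [0,-2.4,0],"fingers": -1},
    {"slide": [6.3,0,-10.5],"angular": [0,-3.6,0],"fingers": -1},
    {"slide": [8.7,0,-13.8],"angular": [0,-4.8,0],"fingers": -1},
    {"slide": [11.1,0,-17.1],"angular": [0,-6,0],"fingers": -1},
    {"slide": [13.7,0,-20.2],"angular": [0,-7.2,0],"fingers": -1},
    {"slide": [16.3,0,-23.3],"angular": [0,-8.4,0],"fingers": -1},
    {"slide": [19.1,0,-26.2],"angular": [0,-9.6,0],"fingers": -1},
    {"slide": [22,0,-29.1],"angular": [0,-10.8,0],"fingers": -1},
    {"slide": [25,0,-31.8],"angular": [0,-12,0],"fingers": -1},
    {"slide": [28,0,-34.4],"angular": [0,-13.2,0],"fingers": -1},
    {"slide": [31.2,0,-37],"angular": [0,-14.4,0],"fingers": -1}
  ]
}}

```text
time: 12.88
tool_pos: [0.5503, 0.144, 0.1875]
orientation: [[-0.081, 0.997, 0.004], [0.997, 0.081, -0.002], [-0.002, 0.004, -1.0]]
ft_force: [-1.9, -0.6, -5.1]
gripper_width: 0.0348
```

```bash
python3 snap.py l wrist side; python3 arc.py 45; python3 - <<'E'
from h import *
s,d=pickle.load(open("l.pkl","rb"))
cv2.imwrite("pics/l_sc.png",cv2.resize(d["side"]["frame"][130:270,170:330],None,fx=4.2,fy=4.2,interpolation=cv2.INTER_CUBIC))
E
```

```text
12.875 [0.5503 0.144  0.1875] [ 0.0486  0.2075  1.6678 -0.0024  1.2625 -0.032 ] [-1.9466 -0.5582 -5.122 ] 0.03481817584764919
[[-0.0812  0.9967  0.0039]
 [ 0.9967  0.0812 -0.0021]
 [-0.0024  0.0037 -1.    ]] 0.1859850604744554
t 12.975 est angle 24.31561536574499 r 122.37500224712102 lat 0.1646648209503456 ft [-2.6011 -3.2294 -4.016 ] w 0.03526841814347938
1 [ 2.2  0.2 -2.7] -1.0
2 [ 4.5  0.1 -5.3] -2.1
3 [ 6.8  0.1 -7.8] -3.1
4 [  9.2   0.1 -10.3] -4.1
5 [ 11.7   0.1 -12.7] -5.2
6 [ 14.3   0.1 -15. ] -6.2
7 [ 16.9   0.1 -17.2] -7.2
8 [ 19.6   0.1 -19.4] -8.3
9 [ 22.4   0.1 -21.4] -9.3
10 [ 25.2   0.1 -23.4] -10.3
11 [ 28.1   0.  -25.3] -11.4
12 [ 31.    0.  -27.1] -12.4
```

View pics/l_sc.png

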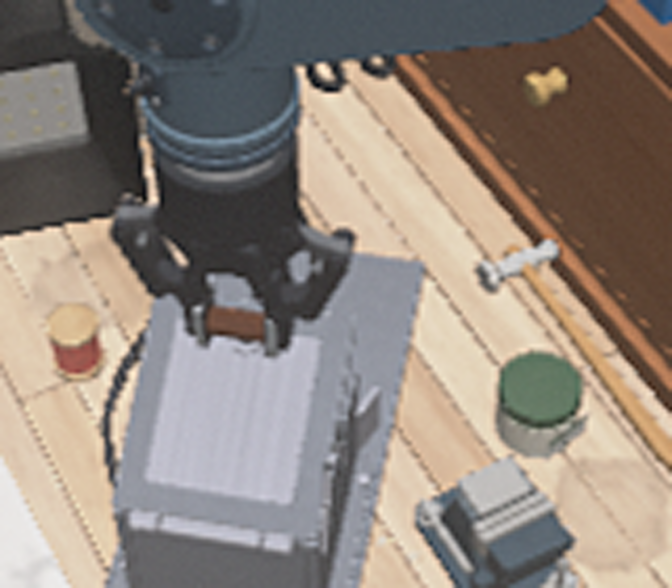

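View pics/l_wrist.png

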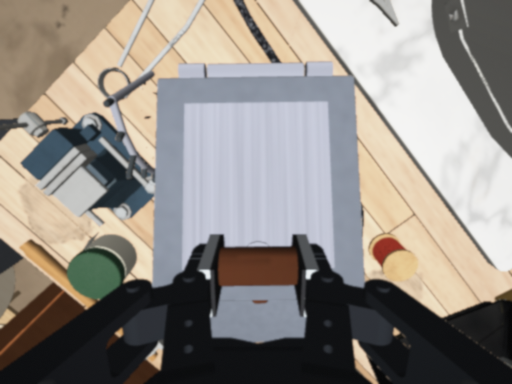

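>>> {"fn": "move_arm", "kwargs": {
  "increments": [
    {"slide": [2.2,0,-2.7],"angular": [0,-1,0],"fingers": -1},
    {"slide": [4.5,0,-5.3],"angular": [0,-2.1,0],"fingers": -1},
    {"slide": [6.8,0,-7.8],"angular": [0,-3.1,0],"fingers": -1},
    {"slide": [9.2,0,-10.3],"angular": [0,-4.1,0],"fingers": -1},
    {"slide": [11.7,0,-12.7],"angular": [0,-5.2,0],"fingers": -1},
    {"slide": [14.3,0,-15],"angular": [0,-6.2,0],"fingers": -1},
    {"slide": [16.9,0,-17.2],"angular": [0,-7.2,0],"fingers": -1},
    {"slide": [19.6,0,-19.4],"angular": [0,-8.3,0],"fingers": -1},
    {"slide": [22.4,0,-21.4],"angular": [0,-9.3,0],"fingers": -1},
    {"slide": [25.2,0,-23.4],"angular": [0,-10.3,0],"fingers": -1},
    {"slide": [28.1,0,-25.3],"angular": [0,-11.4,0],"fingers": -1},
    {"slide": [31,0,-27.1],"angular": [0,-12.4,0],"fingers": -1}
  ]
}}

```text
time: 14.48
tool_pos: [0.5473, 0.1754, 0.2149]
orientation: [[-0.079, 0.997, 0.021], [0.973, 0.082, -0.217], [-0.218, 0.003, -0.976]]
ft_force: [-4.2, -3.5, -3.8]
gripper_width: 0.0351
```

```bash
python3 snap.py m wrist side top; python3 arc.py 45 .6 3; python3 - <<'E'
from h import *
s,d=pickle.load(open("m.pkl","rb"))
cv2.imwrite("pics/m_sc.png",cv2.resize(d["side"]["frame"][130:270,170:330],None,fx=4.2,fy=4.2,interpolation=cv2.INTER_CUBIC))
cv2.imwrite("pics/m_tc.png",cv2.resize(d["top"]["frame"][120:250,145:310],None,fx=4.5,fy=4.5,interpolation=cv2.INTER_CUBIC))
E
```

```text
14.475 [0.5473 0.1754 0.2149] [ 0.225   0.2428  1.5832 -0.2233  1.3498  0.1965] [-4.1577 -3.4768 -3.8421] 0.03508858995236124
[[-0.079   0.9967  0.0208]
 [ 0.9728  0.0816 -0.2169]
 [-0.2179  0.0032 -0.976 ]] 0.1371124882141233
t 14.625 est angle 45.25141530108644 r 122.32787771641966 lat 0.3573632693580522 ft [-5.0391 -3.7362 -3.5829] w 0.03463356011067932
1 [-0.2  0.4  0.1] 0.1
2 [-0.3  0.4  0.2] 0.1
3 [-0.4  0.4  0.3] 0.2
```

View pics/m_sc.png

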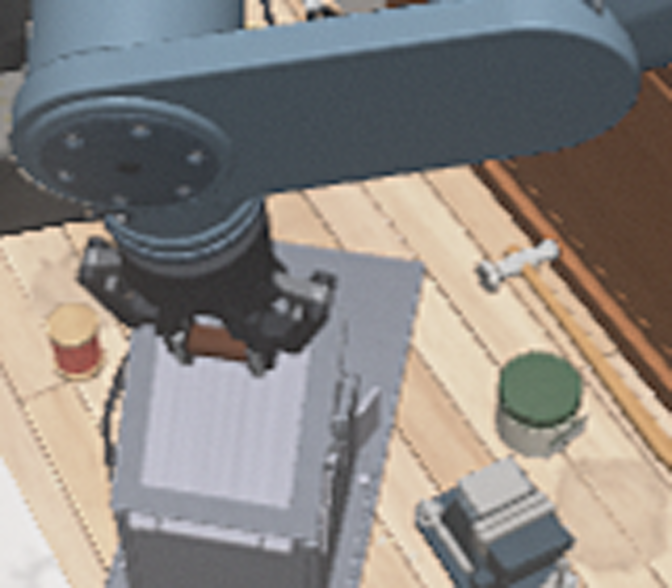

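View pics/m_tc.png

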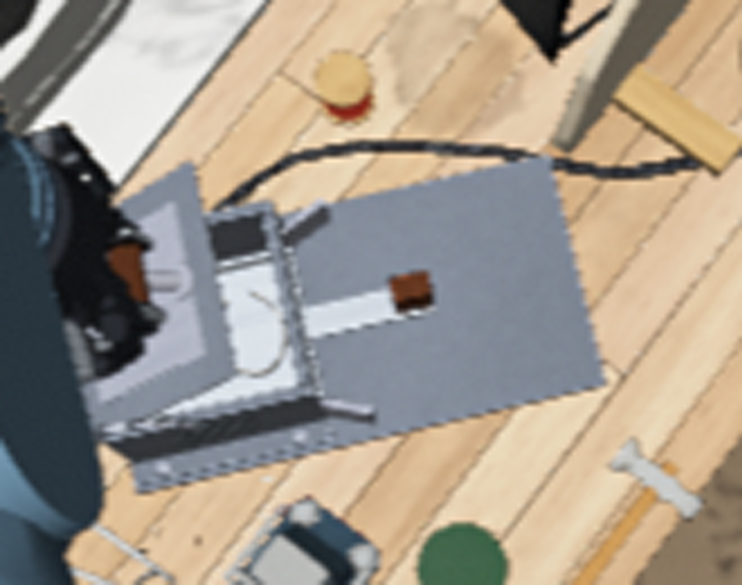

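View pics/m_wrist.png

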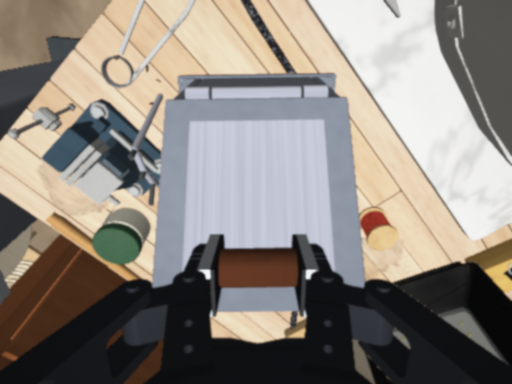

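>>> {"fn": "move_arm", "kwargs": {
  "increments": [
    {"slide": [-0.4,0.4,0.3],"angular": [0,0,0],"fingers": -1},
    {"slide": [-0.4,0.4,0.3],"angular": [0,0,0],"fingers": -1},
    {"slide": [-0.4,0.4,0.3],"angular": [0,0,0],"fingers": -1},
    {"slide": [-0.4,0.4,0.3],"angular": [0,0,0],"fingers": -1}
  ]
}}

```text
time: 15.12
tool_pos: [0.5473, 0.1755, 0.2149]
orientation: [[-0.08, 0.997, 0.02], [0.973, 0.082, -0.217], [-0.218, 0.002, -0.976]]
ft_force: [-5.1, -3.5, -3.1]
gripper_width: 0.0349
```

```bash
python3 snap.py n wrist side top; python3 arc.py; python3 - <<'E'
from h import *
s,d=pickle.load(open("n.pkl","rb"))
o=np.array([.548,.167,0]);t=np.radians(95.1);ex=np.array([np.cos(t),np.sin(t),0]);z=np.array([0,0,1.]);ey=np.cross(z,ex)
for a in(41,43,45,47,49):
    T=np.radians(a);pts=[]
    for y in(.062,-.062):
        X=o+.068*ex+.124*z+.136*(-np.cos(T)*ex+np.sin(T)*z)+.004*(np.sin(T)*ex+np.cos(T)*z)+y*ey
        pts.append(X)
    print(a,"top",[np.round(proj(d["top"],X),1) for X in pts],"crop",[np.round((proj(d["top"],X)-[145,120]+.4)*5,0) for X in pts],"wrist",[np.round(proj(d["wrist"],X,s),1) for X in pts])
cv2.imwrite("pics/n_tc.png",cv2.resize(d["top"]["frame"][120:235,145:300],None,fx=5,fy=5,interpolation=cv2.INTER_CUBIC))
E
```

```text
15.125 [0.5473 0.1755 0.2149] [ 0.225   0.2432  1.5826 -0.2229  1.3505  0.1956] [-5.1021 -3.4971 -3.0969] 0.034881263709301974
[[-0.0797  0.9966  0.0202]
 [ 0.9728  0.0822 -0.2167]
 [-0.2176  0.0024 -0.976 ]] 0.001051700176317535
t 15.275 est angle 45.150060478836195 r 122.32713070418606 lat 0.3426622601208006 ft [-4.4738 -3.8683 -2.2665] w 0.03474268279249797
41 top [array([196.9, 203.5]), array([187.3, 155.7])] crop [array([262., 419.]), array([213., 180.])] wrist [array([155.2, 302.8]), array([365.1, 301.4])]
43 top [array([195.4, 203.5]), array([185.8, 155.5])] crop [array([254., 420.]), array([206., 180.])] wrist [array([152.5, 303.7]), array([367.9, 302.3])]
45 top [array([193.8, 203.6]), array([184.2, 155.5])] crop [array([246., 420.]), array([198., 179.])] wrist [array([149.6, 304.4]), array([370.9, 302.9])]
47 top [array([192.2, 203.7]), array([182.6, 155.4])] crop [array([238., 420.]), array([190., 179.])] wrist [array([146.6, 304.7]), array([374. , 303.2])]
49 top [array([190.5, 203.8]), array([180.9, 155.3])] crop [array([230., 421.]), array([182., 179.])] wrist [array([143.5, 304.8]), array([377.2, 303.2])]
```

View pics/n_tc.png

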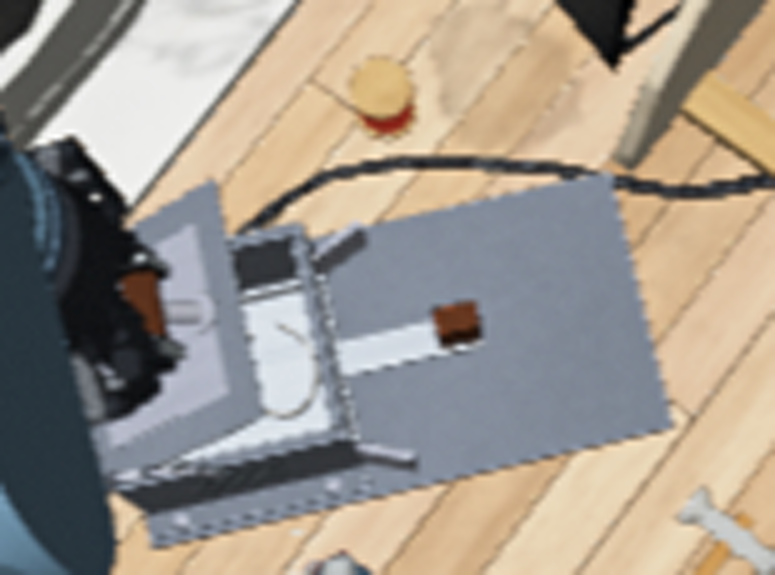

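```bash
python3 - <<'E'
from h import *
s,d=pickle.load(open("n.pkl","rb"))
_,d0=pickle.load(open("d0.pkl","rb"))
o=np.array([.548,.167,0]);t=np.radians(95.1);ex=np.array([np.cos(t),np.sin(t),0]);z=np.array([0,0,1.]);ey=np.cross(z,ex)
def X(a,y,off):
    T=np.radians(a);return o+.068*ex+.124*z+.136*(-np.cos(T)*ex+np.sin(T)*z)+off*(np.sin(T)*ex+np.cos(T)*z)+y*ey
print("shut, d0 crop", [np.round((proj(d0["top"],X(0,y,.004))-[145,140]+.4)*4.8) for y in(.062,-.062)],"seen (340,322),(300,112)")
for a in(41,43,45,47,49):
    print(a,"crop bottom",[np.round((proj(d["top"],X(a,y,-.002))-[145,120]+.4)*5,0) for y in(.062,-.062)],"wrist bot",[np.round(proj(d["wrist"],X(a,y,-.002),s),1) for y in(.062,-.062)],"wrist top",[np.round(proj(d["wrist"],X(a,y,.004),s),1) for y in(.062,-.062)])
cv2.imwrite("pics/n_wc.png",cv2.resize(d["wrist"]["frame"][60:320,100:400],None,fx=2.3,fy=2.3,interpolation=cv2.INTER_CUBIC))
cv2.imwrite("pics/n_sc.png",cv2.resize(d["side"]["frame"][195:285,190:290],None,fx=6.5,fy=6.5,interpolation=cv2.INTER_CUBIC))
# lid edge in top view by gradient along scanlines
g=cv2.cvtColor(d["top"]["frame"],cv2.COLOR_BGR2HSV)
for r in(160,165,170,175,180,185,190,195,200):
    print(r,[tuple(d["top"]["frame"][r,c]) for c in range(182,198,1)] if r in(175,) else "", [int(d["top"]["frame"][r,c].sum()/3) for c in range(182,202)])
E
```

```text
shut, d0 crop [array([337., 320.]), array([293., 108.])] seen (340,322),(300,112)
41 crop bottom [array([271., 419.]), array([223., 181.])] wrist bot [array([158.5, 301.2]), array([361.7, 299.8])] wrist top [array([155.2, 302.8]), array([365.1, 301.4])]
43 crop bottom [array([264., 419.]), array([215., 180.])] wrist bot [array([155.9, 302.4]), array([364.3, 301. ])] wrist top [array([152.5, 303.7]), array([367.9, 302.3])]
45 crop bottom [array([256., 420.]), array([208., 180.])] wrist bot [array([153.2, 303.4]), array([367.2, 302. ])] wrist top [array([149.6, 304.4]), array([370.9, 302.9])]
47 crop bottom [array([248., 420.]), array([200., 179.])] wrist bot [array([150.4, 304.1]), array([370.1, 302.7])] wrist top [array([146.6, 304.7]), array([374. , 303.2])]
49 crop bottom [array([240., 420.]), array([192., 179.])] wrist bot [array([147.4, 304.6]), array([373.1, 303.1])] wrist top [array([143.5, 304.8]), array([377.2, 303.2])]
160  [137, 139, 139, 139, 140, 140, 146, 172, 191, 192, 191, 190, 191, 191, 189, 184, 162, 115, 67, 39]
165  [176, 175, 153, 141, 138, 139, 141, 146, 171, 186
[... 802 characters left out ...]
8(56), np.uint8(52), np.uint8(50)), (np.uint8(57), np.uint8(52), np.uint8(49))] [187, 187, 187, 176, 152, 140, 139, 140, 140, 125, 85, 55, 53, 54, 52, 52, 51, 51, 54, 62]
180  [150, 156, 170, 186, 190, 162, 128, 137, 140, 139, 128, 121, 144, 165, 181, 207, 223, 225, 226, 226]
185  [182, 184, 184, 175, 160, 157, 148, 142, 142, 139, 135, 137, 186, 226, 226, 226, 226, 224, 194, 167]
190  [161, 187, 188, 186, 187, 187, 176, 153, 140, 140, 139, 137, 142, 188, 221, 222, 219, 218, 219, 220]
195  [188, 188, 187, 186, 187, 186, 186, 177, 155, 143, 141, 140, 138, 139, 187, 225, 227, 226, 226, 226]
200  [186, 187, 187, 184, 176, 158, 147, 142, 141, 138, 138, 138, 139, 136, 142, 187, 224, 227, 224, 225]
```

View pics/n_wc.png

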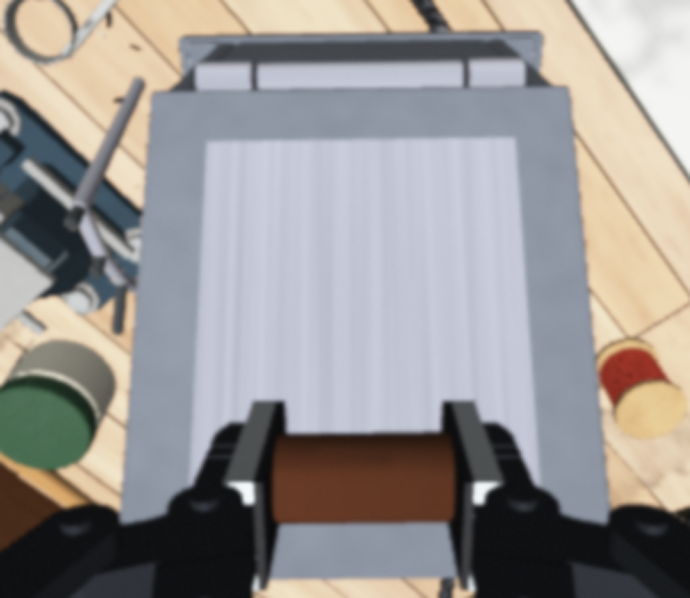

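View pics/n_sc.png

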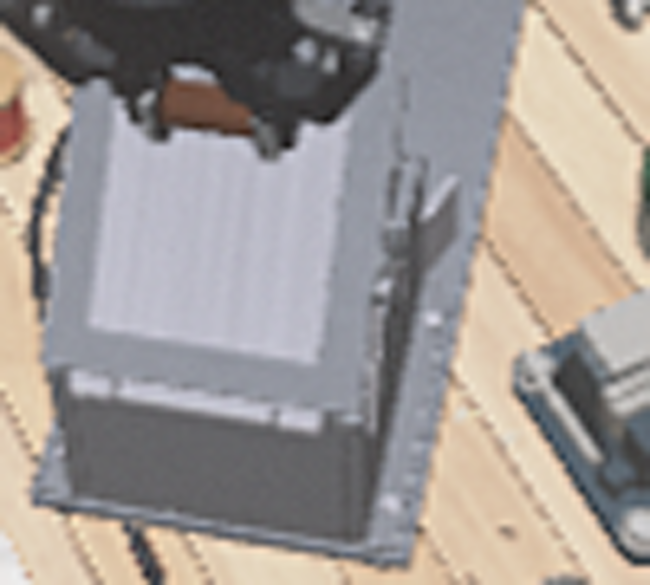

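```bash
python3 - <<'E'
from h import *
s,d=pickle.load(open("n.pkl","rb"));k,_=pickle.load(open("k.pkl","rb"));i,di=pickle.load(open("i.pkl","rb"))
hin=np.array([1.1,-.4,-19.5])/1000
f_=lambda s:np.array(s["tool_pos"])+np.array(s["orientation"])@hin
c=np.linalg.norm(f_(s)-f_(k));print("chord",c,"angle",np.degrees(2*np.arcsin(c/2/.12238)))
v=f_(s)-f_(k);print("dir angle",2*(90-18.6-np.degrees(np.arctan2(v[2],np.hypot(*v[:2])))))
o=np.array([.548,.167]);t=np.radians(95.1);ex=np.array([np.cos(t),np.sin(t)])
a,b=di["top"]["frame"],d["top"]["frame"]
for n,im in(("before lift",a),("after",b)):
    hsv=cv2.cvtColor(im,cv2.COLOR_BGR2HSV);m=cv2.inRange(hsv,(0,90,20),(12,255,140))[170:200,225:250]
    ys,xs=np.nonzero(m);print(n,len(xs),xs.mean()+225,ys.mean()+170)
p=plane(d["top"],(236,182.5),.072)[:2]-o;print("grip hood x",p@ex)
# bystander change vs start
_,d0=pickle.load(open("d0.pkl","rb"))
df=cv2.absdiff(d0["top"]["frame"],b).max(2)>40
cv2.imwrite("pics/diff.png",(df*255).astype(np.uint8))
E
```

```text
chord 0.09400055725850687 angle 45.16979453098453
dir angle 45.15270777183039
before lift 2 232.0 182.5
after 54 235.94444444444446 184.11111111111111
grip hood x -0.1364185508371109
```

View pics/diff.png

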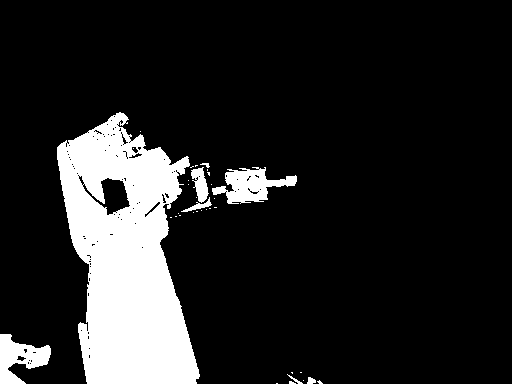

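```bash
python3 -c "
from cell import robot
s=robot.read_state();print(s['time'],abs(s['qvel']).max(),s['ft_force'],s['gripper_width']);print(robot.hand_in())"
```

```text
15.275 0.0010449924664946667 [-4.47375897 -3.86828237 -2.26651842] 0.03474268279249797
the job is handed in; nothing more can be done
None
```

The tray is home in the hood and I handed in with the lid held open at about 45°, still gripped by its handle and at rest, at 15.3 s.

**Tray:** I took it by its grip, turned it about 8° into line with the hood, and slid it in with the lid shut until it stopped against the back wall at about 25 N. Its near wall then measured at hood x ≈ -64 mm, which is exactly home. It still read -64 mm after I let go. A coarser view after the lid lift put the grip at -136 mm against -134 mm expected, which is within the camera's accuracy.

**Lid:** The travel of the handle, by both its length and its direction, gives 45.2°. A rougher reading of the lid's front edge in the top view, after allowing for the camera's offset, came out nearer 44°, about one pixel different. I trusted the arm's own measurement. I did not read the angle off the wire scale itself.

**Contents and bench:** The silver cuff is visible in the tray. The brass tube was in the tray before the push but is now hidden under the lid and arm, so I could not confirm it by sight at the end. Comparing the first and last top views shows no bystander moved; the differences are only the arm, lid and tray.

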